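# Put each big-end cap back with its own connecting rod

### The job

Four connecting rods from an engine rebuild lie on the bench with their big-end caps off and mixed up; each rod and its own cap carry a paint mark of the same colour. Lay every cap flat on the bench against its own rod, parting faces together, so that it closes the big-end eye and the two paint marks meet. Leave the rods where they lie, and do not disturb the dish of bolts or the spray can.

Things in the scene. Friction and masses are not known exactly. Their poses are not given: they have to be found in the camera images.
- cap_red: steel half-ring cap, red mark on its +y boss, flat on the bench in the near row, 0.26 kg; mm: 28 thick, 92 wide (y). Origin: eye centre, underside; z up. Bore radius 28. Parting faces at x = 0, |y| 28-46; bosses x -26..0. Crown towards -x: its wall spans x -28..-42 at y = 0 (outer pad 24 wide), a 14 grip for one finger in the bore, one outside. Mated: origin and axes equal the rod's.
- cap_yellow: steel half-ring cap, yellow mark on its +y boss, flat on the bench in the near row, 0.26 kg; mm: 28 thick, 92 wide (y). Origin: eye centre, underside; z up. Bore radius 28. Parting faces at x = 0, |y| 28-46; bosses x -26..0. Crown towards -x: its wall spans x -28..-42 at y = 0 (outer pad 24 wide), a 14 grip for one finger in the bore, one outside. Mated: origin and axes equal the rod's.
- cap_green: steel half-ring cap, green mark on its +y boss, flat on the bench in the near row, 0.26 kg; mm: 28 thick, 92 wide (y). Origin: eye centre, underside; z up. Bore radius 28. Parting faces at x = 0, |y| 28-46; bosses x -26..0. Crown towards -x: its wall spans x -28..-42 at y = 0 (outer pad 24 wide), a 14 grip for one finger in the bore, one outside. Mated: origin and axes equal the rod's.
- cap_blue: steel half-ring cap, blue mark on its +y boss, flat on the bench in the near row, 0.26 kg; mm: 28 thick, 92 wide (y). Origin: eye centre, underside; z up. Bore radius 28. Parting faces at x = 0, |y| 28-46; bosses x -26..0. Crown towards -x: its wall spans x -28..-42 at y = 0 (outer pad 24 wide), a 14 grip for one finger in the bore, one outside. Mated: origin and axes equal the rod's.
- rod_red: loose steel connecting rod, red mark on its +y boss, lying flat in the far row, 0.72 kg; mm: big end 28 thick, 92 wide (y). Origin: eye centre, underside; z up; x along the rod to the small end (40 wide, centre at x = 150), away from the robot. Half eye: bore radius 28, parting faces at x = 0, |y| 28-46, facing -x (the robot). Beam 30 wide, 18 thick.
- rod_yellow: loose steel connecting rod, yellow mark on its +y boss, lying flat in the far row, 0.72 kg; mm: big end 28 thick, 92 wide (y). Origin: eye centre, underside; z up; x along the rod to the small end (40 wide, centre at x = 150), away from the robot. Half eye: bore radius 28, parting faces at x = 0, |y| 28-46, facing -x (the robot). Beam 30 wide, 18 thick.
- rod_green: loose steel connecting rod, green mark on its +y boss, lying flat in the far row, 0.72 kg; mm: big end 28 thick, 92 wide (y). Origin: eye centre, underside; z up; x along the rod to the small end (40 wide, centre at x = 150), away from the robot. Half eye: bore radius 28, parting faces at x = 0, |y| 28-46, facing -x (the robot). Beam 30 wide, 18 thick.
- rod_blue: loose steel connecting rod, blue mark on its +y boss, lying flat in the far row, 0.72 kg; mm: big end 28 thick, 92 wide (y). Origin: eye centre, underside; z up; x along the rod to the small end (40 wide, centre at x = 150), away from the robot. Half eye: bore radius 28, parting faces at x = 0, |y| 28-46, facing -x (the robot). Beam 30 wide, 18 thick.
- bolt_dish: bystander: round steel dish, 128 across at the rim, 32 high, holding the dark cap bolts, standing to the robot's right of the caps. Origin: centre of its underside.
- cleaner_can: bystander: blue spray can with a red nozzle, 66 across, 202 high, standing upright to the left of the rods. Origin: centre of its underside.

How it is judged (in metres and radians):
At the end, for the whole second after the job is handed in: Each cap lies flat (0.1 rad) against the rod of its own paint colour: eye centres (origins) within 10 mm, x axes within 0.2 rad; caps and rods at rest, no cap held, every rod within 35 mm of where it lay, dish and can within 30 mm of where they stood (distance between cap_red and rod_red below 0.01 m and angle between the x axis of cap_red and the x axis of rod_red, either way round below 0.2 rad and angle between each of cap_red, cap_yellow, cap_green, cap_blue's own z axis and vertical below 0.1 rad and linear speed of each of cap_red, rod_red, cap_yellow, rod_yellow, cap_green, rod_green, cap_blue, rod_blue below 0.02 m/s and contact force between the fingers and cap_red below 0.05 N and distance of each of rod_red, rod_yellow, rod_green, rod_blue from where it was at the start of the episode below 0.035 m and distance between cap_yellow and rod_yellow below 0.01 m and angle between the x axis of cap_yellow and the x axis of rod_yellow, either way round below 0.2 rad and contact force between the fingers and cap_yellow below 0.05 N and distance between cap_green and rod_green below 0.01 m and angle between the x axis of cap_green and the x axis of rod_green, either way round below 0.2 rad and contact force between the fingers and cap_green below 0.05 N and distance between cap_blue and rod_blue below 0.01 m and angle between the x axis of cap_blue and the x axis of rod_blue, either way round below 0.2 rad and contact force between the fingers and cap_blue below 0.05 N and distance of each of bolt_dish, cleaner_can from where it was at the start of the episode below 0.03 m); the robot touches nothing.
It fails at once if a rod is shoved more than 35 mm from where it lay (distance of any of rod_red, rod_yellow, rod_green, rod_blue from where it was at the start of the episode above 0.035 m).
It fails at once if the dish of bolts is pushed more than 30 mm (distance of bolt_dish from where it was at the start of the episode above 0.03 m).
It fails at once if the spray can is pushed more than 30 mm or knocked over (distance of cleaner_can from where it was at the start of the episode above 0.03 m or angle between cleaner_can's own z axis and vertical above 0.4 rad).
It also fails if it takes over 96 s, if anything falls off the work surface, if the arm or the gripper's body presses on something with over 40 N, if the wrist force passes 120 N, or if a joint passes its speed limit or range.

### The arm

A 6-joint arm with a two-finger parallel gripper is mounted at the origin on the work surface. World frame = base frame: x ahead of the robot, y to its left, z up, the work surface at z = 0. Lengths are in m, angles in degrees, forces in N, time in s.
With the tool pointing down it reaches from about 0.375 to 0.75 m from the base axis. Payload 9 kg.
Tool frame: the origin (TCP) lies where the fingers leave the gripper's body, on its centre line; the fingertips stand 73 mm ahead of it and the grasp point (between the pads) lies 54 mm ahead of it (robot.tip_reach is the distance from the TCP to the fingertips, in m); z points along the fingers, y is the direction in which the jaws open and shut (so a half turn about z gives the same grasp; the last joint's range is limited). The gripper opens to 85 mm and grips with 20 to 120 N. Pads are 22 mm wide; open, the fingers measure 114 mm over their backs; the gripper's body (76 mm by 85 mm) begins 54 mm behind the grasp point. The pads swing forward as they close: fully open they stand 13 mm farther back than shut.
Start: joints at [58.975, 5.964, 5.575, 89.605, 0, 77.527], TCP at [0.191, 0.569, 0.304] pointing down, gripper open.
Joint ranges: [-171.21, 171.21], [-48.23, 106.86], [-62.78, 66.21], [-105.2, 120.99], [-86.42, 89.51], [-180, 180]. Speed limits (degrees/s): [127.2, 127.2, 147.25, 180, 180, 180].

### API

Orientations are given as [roll, pitch, yaw] about the fixed x, y, z axes, in that order (R = Rz(yaw) Ry(pitch) Rx(roll)).
In Python, from plant import robot gives the robot as it stands. Calls block until the motion is done:
- robot.move_pose(position, orientation): joint-space move of the TCP to a pose.
- robot.line_to(position, vel=0.15, rotation=None, guard=None): straight line of the TCP; rotation=None keeps the orientation; vel is the mean speed in m/s. With guard (N) it stops when the force on the tool has changed by that much, and returns True; else False.
- robot.goto_joints(angles): joint-space move.
- robot.set_gripper(opening): finger opening in m; the grip force is fixed at half the most; returns when the fingers have stopped.
- robot.pause(seconds).
- robot.ik(position, orientation): joint angles nearest the present ones, or None.
- robot.observe(): the state.
- robot.grab_frame(name): name is "scene" or "top"; returns the picture (480x640x3 uint8, blue, green, red); there is no depth.
- robot.get_calibration(name): a dict with "vertical_fov" (degrees; the focal length in pixels is half the picture's height over the tangent of half this angle, whatever the lens; pixels are square), "cx", "cy" (the principal point, pixels), "k1" (the pictures are not rectified: a ray, as slopes to the right and down, at radius r is drawn at 1 + k1 r^2 times it, then the intrinsics apply), "rvec" (rotation vector, rad) and "tvec" (3), from world to camera coordinates, as OpenCV has them. Camera axes: x right, y down, z forward; pixel columns grow to the right and rows downward; lengths in m; the calibration is good to about 2 mm. A picture is of the moment at which its call begins. get_calibration takes no time and is no camera call.
A pose or a line that the arm cannot do raises robot.IKError and nothing moves.
- robot.job_done(): hands the job in, once; it reports no verdict.
The state is a dict: "time": time; "q": joint angles; "qvel": joint speeds; "joint_torque": joint torques, N m; "tool_pos": TCP position; "tcp_rot": TCP orientation; "ft_force": force on the tool from outside, world axes, zero at the start; "torque": the same for the moment, N m; "gripper_width": finger opening in m.
Only numpy, scipy, OpenCV 4.12 (cv2) and the standard library are available. Lean on these libraries where they do the work, as an engineer would, in place of code of your own. Each camera call takes 0.05 s, during which the arm holds its last target.

## Working session

There is one attempt and no reset: what is moved stays moved. The work goes in short steps, each a Python script; the robot and the scene stay as the last script left them, time stands still between calls to the robot, and variables do not carry over. Pictures are saved under pics/ and viewed, and the job is handed in when it is done.

```bash
ls; mkdir -p pics; python3 - <<'E'
from plant import robot
import cv2
for n in ("scene","top"):
    cv2.imwrite(f"pics/{n}0.png",robot.grab_frame(n)); print(n,robot.get_calibration(n))
s=robot.observe(); print(s["time"],s["tool_pos"],s["tcp_rot"],s["gripper_width"],robot.tip_reach)
E
```

```text
pics
scene {'vertical_fov': 47.463004669497444, 'cx': 323.3074262395167, 'cy': 238.41758243277462, 'k1': 0.01410165421481837, 'rvec': array([ 0.85631394,  2.68660483, -0.88722941]), 'tvec': array([ 0.4668117 , -0.2490651 ,  1.31231549])}
top {'vertical_fov': 56.14870385780814, 'cx': 317.80218863513505, 'cy': 242.7326350972471, 'k1': -0.07794070093152344, 'rvec': array([ 2.15889457, -2.21161086,  0.07051079]), 'tvec': array([0.02846859, 0.58342121, 0.86553657])}
0.1 [0.19077446 0.56861919 0.30320471] [-1.79931544e+02 -1.69142982e-02  1.61445824e+02] 0.08537101710643231 0.0726
```

View pics/scene0.png

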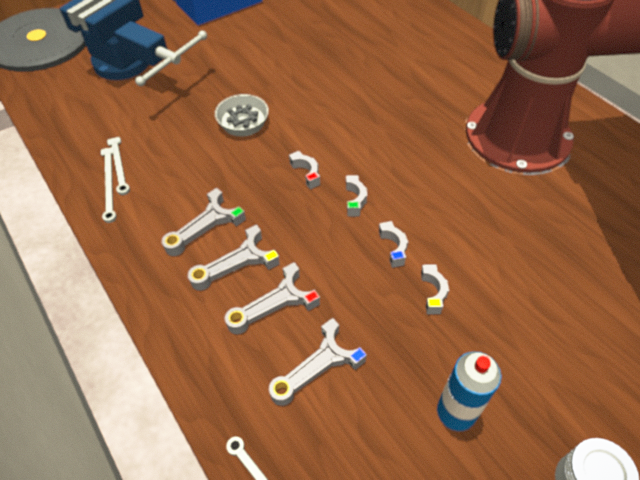

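View pics/top0.png

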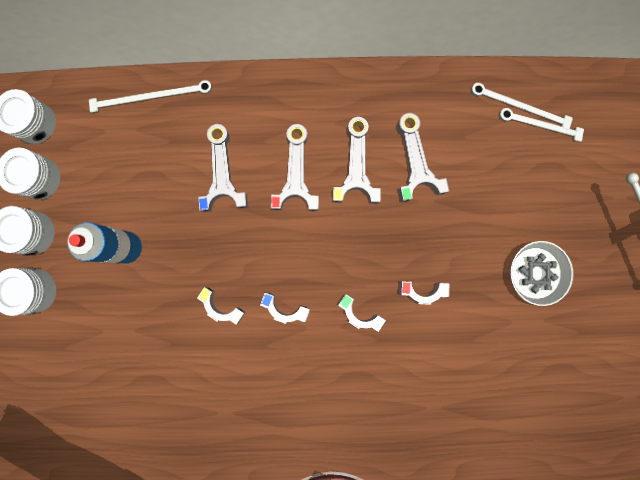

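```bash
cat > vis.py <<'E'
import cv2, numpy as np
from scipy.optimize import minimize
def proj(P,c):
    f=240/np.tan(np.radians(c["vertical_fov"])/2)
    K=np.array([[f,0,c["cx"]],[0,f,c["cy"]],[0,0,1.]])
    return cv2.projectPoints(np.asarray(P,float).reshape(-1,1,3),np.array(c["rvec"]),np.array(c["tvec"]),K,np.array([c["k1"],0,0,0]))[0][:,0]
def unproj(uv,c,z):
    f=240/np.tan(np.radians(c["vertical_fov"])/2)
    K=np.array([[f,0,c["cx"]],[0,f,c["cy"]],[0,0,1.]])
    u=cv2.undistortPoints(np.array(uv,float).reshape(-1,1,2),K,np.array([c["k1"],0,0,0]))[:,0]
    R=cv2.Rodrigues(np.array(c["rvec"]))[0]; t=np.array(c["tvec"]); C=-R.T@t
    d=np.c_[u,np.ones(len(u))]@R
    return C+d*((z-C[2])/d[:,2])[:,None]
def mask(im):
    h=cv2.cvtColor(im,cv2.COLOR_BGR2HSV).astype(int); H,S,V=h[...,0],h[...,1],h[...,2]
    steel=(S<75)&(V>70)
    col=((H>22)&(H<140)&(S>90)&(V>70))|(((H<7)|(H>172))&(S>120)&(V>150))
    return (steel|col).astype(np.float32)
def colmask(im,name):
    h=cv2.cvtColor(im,cv2.COLOR_BGR2HSV).astype(int); H,S,V=h[...,0],h[...,1],h[...,2]
    r={"yellow":(H>22)&(H<35)&(V>170),"green":(H>45)&(H<80)&(V>90),"blue":(H>100)&(H<130)&(V>120),"red":((H<7)|(H>172))&(V>150)}[name]
    return (r&(S>110)).astype(np.uint8)
a=np.linspace(-np.pi/2,np.pi/2,25)
def rect(x0,x1,y0,y1): return np.array([[x0,y0],[x1,y0],[x1,y1],[x0,y1]],float)
def parts(kind):  # list of (convex poly, z0,z1)
    s=-1 if kind=="cap" else 1; L=[]
    for i in range(24):
        o=[[s*r*np.cos(t),r*np.sin(t)] for r,t in((28,a[i]),(42,a[i]),(42,a[i+1]),(28,a[i+1]))]
        L.append((np.array(o),0,28))
    for q in(1,-1): L.append((rect(min(0,s*26),max(0,s*26),min(q*28,q*46),max(q*28,q*46)),0,28))
    if kind=="rod": L.append((rect(30,135,-15,15),5,23))
    return L
PM={k:parts(k) for k in("cap","rod")}
def sil(kind,p,c,org,sz,ss=4):
    m=np.zeros((sz[1]*ss,sz[0]*ss),np.uint8); cs,sn=np.cos(p[2]),np.sin(p[2])
    for poly,z0,z1 in PM[kind]:
        w=poly/1000@np.array([[cs,sn],[-sn,cs]])+p[:2]
        P=np.r_[np.c_[w,np.full(len(w),z0/1000)],np.c_[w,np.full(len(w),z1/1000)]]
        uv=((proj(P,c)-org+.5)*ss-.5)
        hull=cv2.convexHull(uv.astype(np.float32))
        cv2.fillConvexPoly(m,np.round(hull*16).astype(np.int32),1,shift=4)
    return cv2.resize(m.astype(np.float32),sz,interpolation=cv2.INTER_AREA)
def fit(kind,p0,views):
    R=[]
    for im,mk,c in views:
        cx=-.02 if kind=="cap" else .02
        ctr=proj([[p0[0]+cx*np.cos(p0[2]),p0[1]+cx*np.sin(p0[2]),.014]],c)[0]
        org=np.round(ctr).astype(int)-34; R.append((mk[org[1]:org[1]+68,org[0]:org[0]+68],c,org))
    # the rod small end is left out: weight by distance from the big end
    def cost(q):
        p=np.array([q[0]/1000,q[1]/1000,q[2]/50]); s=0
        for mk,c,org in R:
            S=sil(kind,p,c,org,(68,68))
            yy,xx=np.mgrid[:68,:68]; W=(np.hypot(xx-34,yy-34)<33)
            s+=(np.abs(S-mk)*W).sum()
        return s
    q=np.array([p0[0]*1000,p0[1]*1000,p0[2]*50])
    best=None
    for _ in range(2):
        r=minimize(cost,q,method="Nelder-Mead",options=dict(initial_simplex=q+np.array([[0,0,0],[6,0,0],[0,6,0],[0,0,8]]),xatol=.05,fatol=.2)); q=r.x
    return np.array([q[0]/1000,q[1]/1000,q[2]/50]),r.fun
def overlay(im,items,c,fn):
    o=im.copy()
    o=cv2.resize(o,None,fx=3,fy=3,interpolation=cv2.INTER_CUBIC)
    for kind,p in items:
        cs,sn=np.cos(p[2]),np.sin(p[2])
        for poly,z0,z1 in PM[kind][-3:]:
            w=poly/1000@np.array([[cs,sn],[-sn,cs]])+p[:2]
            uv=proj(np.c_[w,np.full(len(w),z1/1000)],c)*3+1
            cv2.polylines(o,[np.round(uv).astype(int)],True,(255,0,255),1)
    return o
E
cat > m0.py <<'E'
from plant import robot
from vis import *
import json
C={n:robot.get_calibration(n) for n in("top","scene")}
I={n:cv2.imread(f"pics/{n}0.png") for n in C}
M={n:mask(I[n]) for n in C}
cv2.imwrite("pics/m_top.png",M["top"]*255);cv2.imwrite("pics/m_scene.png",M["scene"]*255)
# rough pixel pairs (top): paint boss centre, other boss centre
px={"rod":{"blue":[(204,203),(238,200)],"red":[(276,202),(311,203)],"yellow":[(339,195),(373,195)],"green":[(407,194),(441,187)]},
"cap":{"yellow":[(205,296),(236,317)],"blue":[(268,301),(302,315)],"green":[(346,302),(377,323)],"red":[(407,288),(443,289)]}}
out={}
for k in px:
  for n,(A,B) in px[k].items():
    w=unproj([A,B],C["top"],.028)[:,:2]; d=w[0]-w[1]; yaw=np.arctan2(-d[0],d[1])
    x=np.array([np.cos(yaw),np.sin(yaw)]); o=w.mean(0)-x*(.013 if k=="rod" else -.013)
    res=[]
    for vs in(("top",),("scene",),("top","scene")):
      p,f=fit(k,[*o,yaw],[(I[v],M[v],C[v]) for v in vs]); res.append(p)
      print(k,n,"+".join(vs),np.round(p[:2]*1000,1),round(np.degrees(p[2]),1),"cost",round(f))
    out[k+"_"+n]=res[-1].tolist()
json.dump(out,open("poses.json","w"))
for v,(x0,y0,w,h) in {"top":(190,100,266,200),"scene":(200,140,266,200)}.items():
    o=overlay(I[v],[(k[:3],p) for k,p in out.items()],C[v],None)
    cv2.imwrite(f"pics/ov_{v}.png",o[(y0+ (20 if v=='scene' else 40))*3:(y0+h)*3+(120 if v=='top' else 0),x0*3:(x0+w)*3])
h=unproj([(125,248)],C["top"],0);print("can",h)
h=unproj([(541,274)],C["top"],0.03);print("dish",h)
E
python3 m0.py
```

```text
rod blue top [659.  201.9] 3.8 cost 105
rod blue scene [657.1 199.1] 4.2 cost 136
rod blue top+scene [657.8 200.2] 4.4 cost 312
rod red top [653.4  59.5] -3.0 cost 127
rod red scene [652.3  57.6] -3.0 cost 132
rod red top+scene [652.8  58. ] -2.4 cost 282
rod yellow top [666.1 -63.6] -3.0 cost 127
rod yellow scene [664.6 -65. ] -2.9 cost 111
rod yellow top+scene [665.4 -64.3] -3.1 cost 263
rod green top [ 673.3 -201.4] 9.6 cost 144
rod green scene [ 672.3 -202.5] 10.4 cost 115
rod green top+scene [ 672.9 -201.7] 9.7 cost 269
cap yellow top [477.1 201. ] -34.5 cost 70
cap yellow scene [476.2 199.3] -34.8 cost 86
cap yellow top+scene [476.7 200.4] -34.3 cost 179
cap blue top [472.1  77.6] -21.7 cost 63
cap blue scene [471.4  75.5] -22.1 cost 70
cap blue top+scene [471.9  76.6] -22.0 cost 152
cap green top [456.7 -74.9] -34.6 cost 65
cap green scene [456.2 -76.4] -35.0 cost 50
cap green top+scene [456.7 -75.3] -34.6 cost 129
cap red top [ 501.9 -193. ] -4.2 cost 60
cap red scene [ 501.3 -193.7] -4.7 cost 75
cap red top+scene [ 501.8 -193.2] -4.4 cost 140
can [[0.58405343 0.40862334 0.        ]]
dish [[ 0.51079364 -0.42413365  0.03      ]][ WARN:0@0.476] global loadsave.cpp:1063 imwrite_ Unsupported depth image for selected encoder is fallbacked to CV_8U.
```

View pics/ov_top.png

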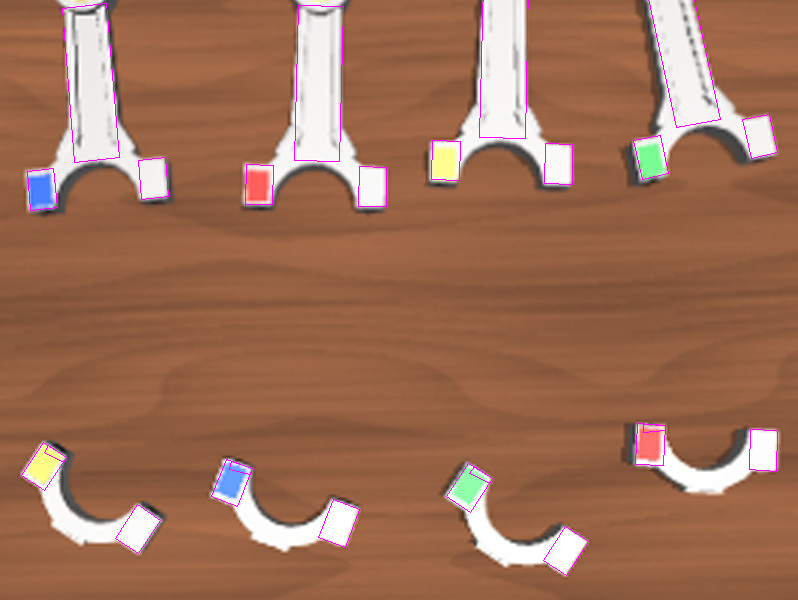

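View pics/ov_scene.png

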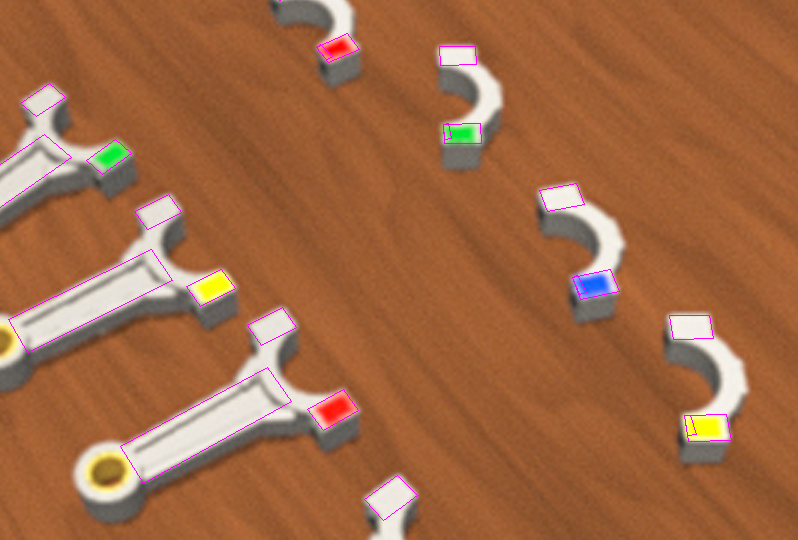

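```bash
cat > act.py <<'E'
from plant import robot
import numpy as np, json, time
P=json.load(open("poses.json"))
ZG=.0775; ZT=.17; OP=.046; GX=-.034
def tgt(p,dx=0):
    x=np.array([np.cos(p[2]),np.sin(p[2])]); return np.array(p[:2])+x*(GX+dx)
def rot(p,s): return [180,0,(np.degrees(p[2])+s*90+180)%360-180]
def st(): return robot.observe()
E
python3 - <<'E'
from act import *
for n in("yellow","blue","green","red"):
    for s in(1,-1):
        for k,dx in(("cap",0),("rod",-.006)):
            p=P[k+"_"+n]
            print(n,s,k,*[None if q is None else np.round(q,0).tolist() for q in (robot.ik([*tgt(p,dx),z],rot(p,s)) for z in(ZG,ZT))])
E
```

```text
yellow 1 cap [11.0, -7.0, -31.0, 66.0, 0.0, 135.0] [11.0, -11.0, -25.0, 76.0, 0.0, 135.0]
yellow 1 rod [-18.0, 16.0, -7.0, 67.0, 0.0, 76.0] [-18.0, 12.0, -2.0, 76.0, 0.0, 76.0]
yellow -1 cap [11.0, -7.0, -31.0, 66.0, 0.0, -45.0] [11.0, -11.0, -25.0, 76.0, 0.0, -45.0]
yellow -1 rod [-18.0, 16.0, -7.0, 67.0, 0.0, -104.0] [-18.0, 12.0, -2.0, 76.0, 0.0, -104.0]
blue 1 cap [-5.0, -16.0, -39.0, 67.0, 0.0, 107.0] [-5.0, -20.0, -33.0, 78.0, 0.0, 107.0]
blue 1 rod [6.0, 19.0, -4.0, 68.0, 0.0, 92.0] [6.0, 15.0, 2.0, 77.0, 0.0, 92.0]
blue -1 cap [-5.0, -16.0, -39.0, 67.0, 0.0, -73.0] [-5.0, -20.0, -33.0, 78.0, 0.0, -73.0]
blue -1 rod [6.0, 19.0, -4.0, 68.0, 0.0, -88.0] [6.0, 15.0, 2.0, 77.0, 0.0, -88.0]
green 1 cap [-25.0, -20.0, -42.0, 68.0, 0.0, 100.0] [-25.0, -24.0, -35.0, 78.0, 0.0, 100.0]
green 1 rod [-29.0, 22.0, 0.0, 68.0, 0.0, 51.0] [-29.0, 19.0, 6.0, 77.0, 0.0, 51.0]
green -1 cap [-25.0, -20.0, -42.0, 68.0, 0.0, -80.0] [-25.0, -24.0, -35.0, 78.0, 0.0, -80.0]
green -1 rod [-29.0, 22.0, 0.0, 68.0, 0.0, -129.0] [-29.0, 19.0, 6.0, 77.0, 0.0, -129.0]
red 1 cap [-37.0, -5.0, -30.0, 66.0, 0.0, 57.0] [-37.0, -10.0, -24.0, 76.0, 0.0, 57.0]
red 1 rod [-7.0, 14.0, -10.0, 67.0, 0.0, 86.0] [-7.0, 10.0, -4.0, 76.0, 0.0, 86.0]
red -1 cap [-37.0, -5.0, -30.0, 66.0, 0.0, -123.0] [-37.0, -10.0, -24.0, 76.0, 0.0, -123.0]
red -1 rod [-7.0, 14.0, -10.0, 67.0, 0.0, -94.0] [-7.0, 10.0, -4.0, 76.0, 0.0, -94.0]
```

```bash
cat >> act.py <<'E'
def pick(n):
    p=P["cap_"+n]; xy=tgt(p)
    robot.line_to([*xy,ZT],vel=.3,rotation=rot(p,1)) if n=="yellow" else robot.move_pose([*xy,ZT],rot(p,1))
    robot.set_gripper(OP)
    hit=robot.line_to([*xy,ZG],vel=.1,guard=15)
    s=st(); print(n,"down hit",hit,"z",round(s["tool_pos"][2],4),"w",round(s["gripper_width"],4))
    robot.set_gripper(.0)
    s=st(); print("grip w",round(s["gripper_width"],4),"F",np.round(s["ft_force"],1))
    robot.line_to([*xy,ZT],vel=.2)
    s=st(); print("lifted w",round(s["gripper_width"],4),"F",np.round(s["ft_force"],1),"t",round(s["time"],1))
E
python3 - <<'E'
from act import *
import cv2
pick("yellow")
for n in("scene","top"): cv2.imwrite(f"pics/{n}1.png",robot.grab_frame(n))
E
```

```text
yellow down hit False z 0.0782 w 0.0462
grip w 0.0147 F [-1.9  0.1  5.7]
lifted w 0.015 F [-0.5 -0.8 -3.7] t 4.7
```

View pics/scene1.png

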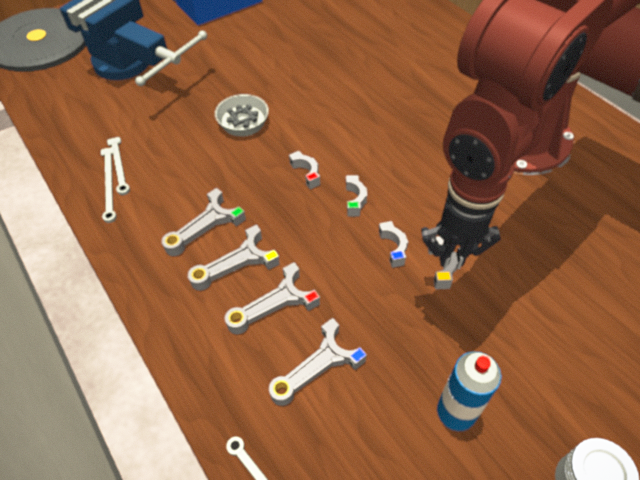

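```bash
cat >> act.py <<'E'
def place(n,gap=.006):
    p=P["rod_"+n]; xy=tgt(p,-gap)
    robot.move_pose([*xy,ZT],rot(p,1))
    robot.line_to([*xy,ZG+.012],vel=.15)
    hit=robot.line_to([*xy,ZG+.0005],vel=.03,guard=8)
    s=st(); z=s["tool_pos"][2]; print(n,"down hit",hit,"z",round(z,4),"F",np.round(s["ft_force"],1))
    zc=z if hit else ZG+.0005
    hit=robot.line_to([*tgt(p,.0015),zc],vel=.02,guard=4)
    s=st(); x=np.array([np.cos(p[2]),np.sin(p[2])])
    print("push hit",hit,"gap left",np.round(1000*(np.array(p[:2])+x*GX-s["tool_pos"][:2])@x,1),"F",np.round(s["ft_force"],1))
    robot.set_gripper(.04)
    q=s["tool_pos"]; robot.line_to([q[0],q[1],ZT],vel=.2)
    s=st(); print("t",round(s["time"],1),"F",np.round(s["ft_force"],1))
E
python3 - <<'E'
from act import *
import cv2
place("yellow")
for n in("scene","top"): cv2.imwrite(f"pics/{n}2.png",robot.grab_frame(n))
i=cv2.imread("pics/scene2.png"); cv2.imwrite("pics/s2.png",cv2.resize(i[140:340,140:400],None,fx=3,fy=3,interpolation=2))
E
```

```text
yellow down hit True z 0.0784 F [ 0.4 -0.3  4.5]
push hit True gap left 1.9 F [2.2 0.4 4.5]
t 8.4 F [-0.8 -0.1  0. ]
```

View pics/s2.png

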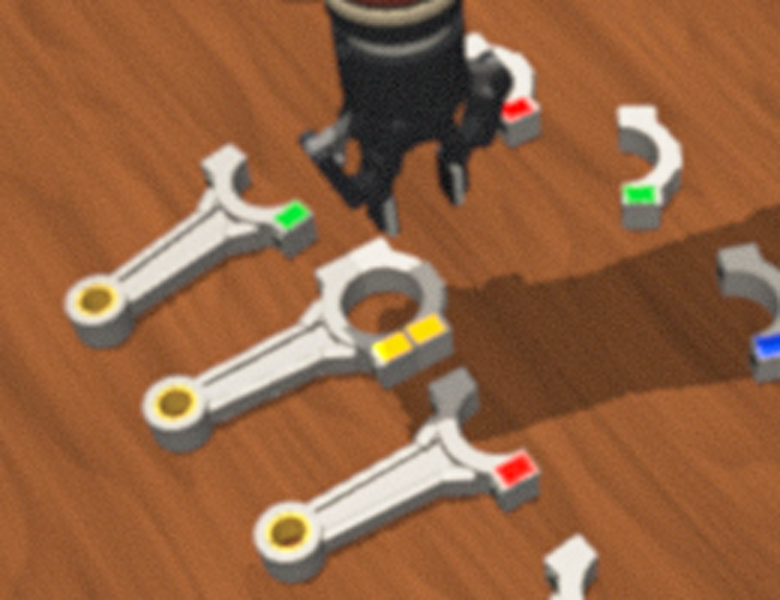

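The crop shows the yellow cap closed against the yellow rod, with the two marks meeting at about (410,338). The other rods haven't moved. I'll do the other three the same way.

```bash
sed -i 's/guard=4)/guard=5)/' act.py; python3 - <<'E'
from act import *
import cv2
pick("blue"); place("blue")
cv2.imwrite("pics/scene3.png",robot.grab_frame("scene"))
i=cv2.imread("pics/scene3.png"); cv2.imwrite("pics/s3.png",cv2.resize(i[200:400,200:460],None,fx=3,fy=3,interpolation=2))
E
```

```text
blue down hit False z 0.0782 w 0.0462
grip w 0.0151 F [-3.   0.2  6.6]
lifted w 0.0152 F [-0.6 -0.3 -3.7] t 11.8
blue down hit True z 0.0783 F [-1.6 -0.5  5.7]
push hit True gap left -0.7 F [ 0.2 -0.3  4.8]
t 15.1 F [-0.9  0.3 -0.4]
```

View pics/s3.png

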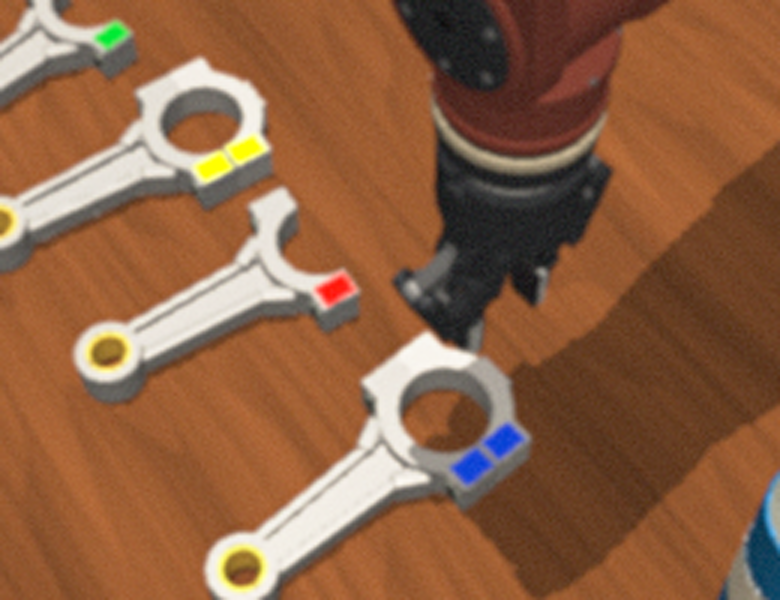

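The blue cap closes the blue rod's eye, and the marks meet at about (488,453). Green and red are next.

```bash
python3 - <<'E'
from act import *
pick("green"); place("green")
E
python3 - <<'E'
from act import *
import cv2
pick("red"); place("red")
q=st()["tool_pos"]; robot.move_pose([.42,-.02,.3],[180,0,90])
for n in("scene","top"): cv2.imwrite(f"pics/{n}4.png",robot.grab_frame(n))
i=cv2.imread("pics/scene4.png"); cv2.imwrite("pics/s4.png",cv2.resize(i[180:400,150:410],None,fx=2.7,fy=2.7,interpolation=2))
E
```

```text
green down hit False z 0.0781 w 0.0459
grip w 0.0151 F [-2.5  2.1  6.7]
lifted w 0.0149 F [-0.2 -0.3 -3.8] t 18.7
green down hit True z 0.0783 F [-0.1  0.2  5.5]
push hit True gap left 0.4 F [1.7 0.3 3.2]
t 22.2 F [-0.4 -0.2 -0.1]
red down hit False z 0.0782 w 0.0462
grip w 0.0147 F [-2.8  0.6  5.7]
lifted w 0.015 F [-0.3 -0.1 -2.2] t 25.2
red down hit True z 0.0783 F [-0.6 -0.1  4.2]
push hit True gap left -1.2 F [ 0.4 -0.4  5.5]
t 28.9 F [-0.5 -0.7 -0.2]
```

View pics/s4.png

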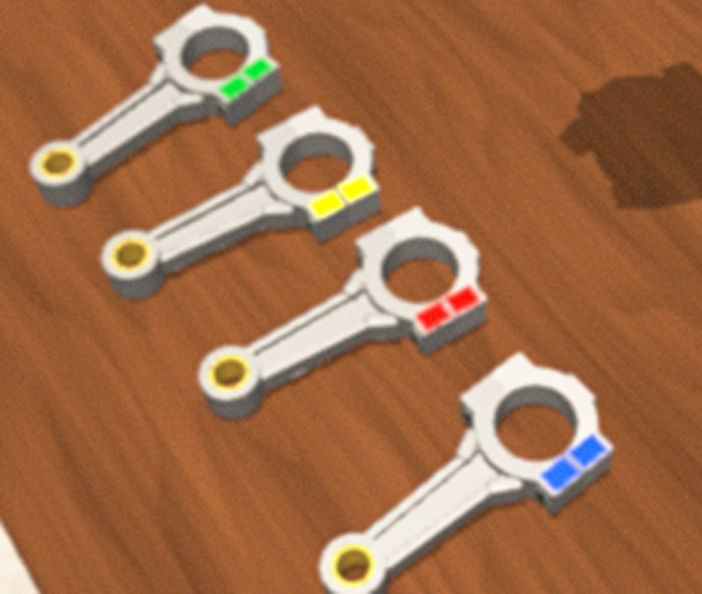

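View pics/top4.png

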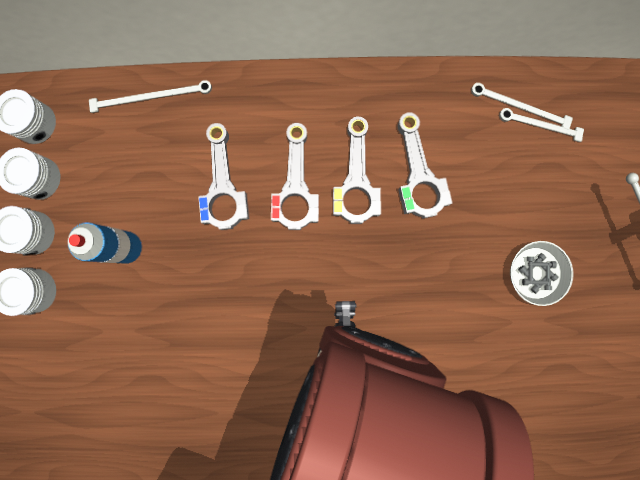

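```bash
python3 - <<'E'
from plant import robot
from vis import *
import json
c=robot.get_calibration("top"); im=cv2.imread("pics/top4.png"); P=json.load(open("poses.json"))
for n in("blue","red","yellow","green"):
    m=colmask(im,n); m[:, :180]=0; m[260:]=0
    yx=np.argwhere(m)[:,::-1].astype(np.float32); w=unproj(yx,c,.028)[:,:2]*1000
    (ctr,sz,an)=cv2.minAreaRect(w.astype(np.float32)); p=P["rod_"+n]
    e=np.array([-np.sin(p[2]),np.cos(p[2])])*37+np.array(p[:2])*1000
    print(n,"paint centre",np.round(ctr,1),"expected mated",np.round(e,1),"size",np.round(sz,1),"angle",round(an,1))
cv2.imwrite("pics/t4.png",cv2.resize(im[110:240,190:460],None,fx=2.9,fy=2.9,interpolation=2))
E
```

```text
blue paint centre [656.7 238.2] expected mated [655.  237.1] size [43.5 14.8] angle 5.0
red paint centre [656.7  96.7] expected mated [654.4  94.9] size [11.8 41.7] angle 89.0
yellow paint centre [749.2  17.1] expected mated [667.4 -27.4] size [156.2 411.5] angle 1.9
green paint centre [ 666.9 -164.4] expected mated [ 666.7 -165.2] size [42.6 13.5] angle 11.7
```

View pics/t4.png

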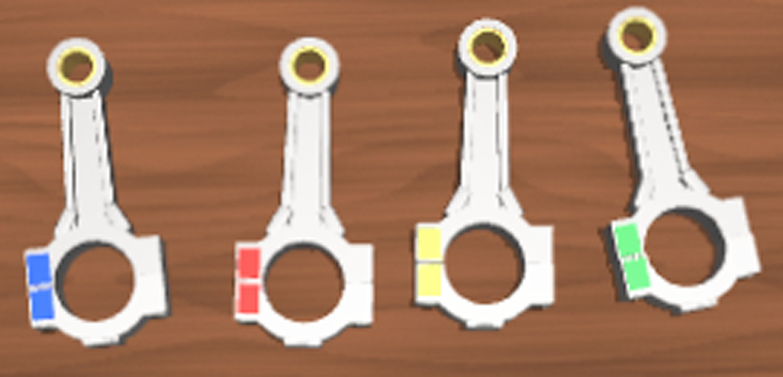

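```bash
python3 - <<'E'
from plant import robot
robot.job_done(); print(robot.observe()["time"])
E
```

```text
the job is handed in; nothing more can be done
the job is handed in; nothing more can be done
```

All four caps now lie flat against the rod of their own colour, closing the eyes with the paint marks meeting. I handed the job in at about 30 s on the robot's clock, well under the 96 s limit.

I found every pose by fitting the part outlines in both cameras. Each cap was then gripped across its crown wall, set down about 6 mm short of its rod, and slid forward until a light contact stopped it.

**Last checks:**
- **Fit:** the final top and scene pictures show all four eyes closed with only hairline seams. I saw no sideways or angular offset.
- **Paint centres:** blue, red and green came out within about 3 mm of where the initial measurements put the mated marks.
- **Surroundings:** the dish and spray can look unmoved, and the gripper was clear of everything. The slide-ins can have moved the rods only a millimetre or two.

**Checks that failed or disagreed:**
- **Yellow paint check:** the numeric check failed because the colour mask also picked up the gold small-end rings, so I judged the yellow fit by eye only.
- **Yellow slide-in:** it stopped 1.9 mm before the estimated mating position, though the pictures show it closed.
- **Camera agreement:** the two cameras differed by up to about 3 mm, roughly the stated calibration error.

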